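# Poise the cordless blower over the bisque bowl

## Task

Draw the cordless air blower up out of its bench holster and get it ready to blow the dust off the bisque bowl that stands on the banding wheel: hold it in the air at a slant, roughly 45 degrees, with its nozzle pointing straight at the middle of the bowl's floor from about 10 cm away. Finish holding it still there, touching nothing but your gripper, and leave the bowl and everything else on the table where it is.

Things in the scene. Friction and masses are not known exactly. Their poses are not given: they have to be found in the camera images.
- blower_grip (a point): Cordless pistol-shaped air blower, 0.3-0.6 kg, stands nose-down in the holster. Point: middle of its handle, 150 mm above the nozzle tip, 75 mm out from the barrel axis. Axes: +z along the barrel, nozzle to rear (up while in the holster), -x along the handle away from the barrel, y across it. Handle: flat-sided black bar 34 mm wide (y), 40 mm (z), free for 96 mm between barrel and battery foot
- blower_nozzle (a point): centre of the blower's nozzle tip, same axes; air leaves along -z. Black nozzle 58 mm long, 18 mm across at the tip, 26 at its root; then the grey barrel, 56 mm across, from 58 to 188 mm behind the tip, so its rear stands 38 mm above the handle's middle. Balance point: about 17 mm from the barrel axis towards the handle, some 125 mm from the tip
- blower_foot (a point): middle of the grey battery foot at the handle's end, 46 (y) x 58 (z) x 28 mm, same axes: 138 mm out from the barrel axis, level with the handle's middle while the blower stands upright
- holster: fixed steel bench holster; origin on the table under its cup's centre. Base plate 130 x 130 x 8 mm, upright plate on its +x side up to 121 mm. Round cup, 62 mm inside, 72 outside, from a holed floor at 76 mm to its mouth at 121 mm. The barrel's nose stands on that floor, the nozzle hangs through to 18 mm above the table; the blower comes out straight up and is clear after 105 mm
- holster_mouth (a point): centre of the mouth of the holster's cup, 121 mm above the table
- wheel: banding wheel (potter's turntable), fixed base; origin on the table under its axis. Round head 200 mm across that turns freely, top at 78 mm above the table
- bowl_in (a point): bisque-fired terracotta bowl standing centred on the banding wheel: 160 mm across the rim, 45 mm high, loose, 0.4 kg. This point is the middle of its inside floor, 7 mm above its underside (85 mm above the table); the rim is 38 mm higher
- mug_c (a point): bystander: bisque mug, 80 mm across, 85 high; the point is its middle
- small_bowl_c (a point): bystander: small bisque bowl, 110 mm across, 50 high; the point is its middle
- crock_c (a point): bystander: cream crock of wooden sticks and brushes, 110 mm across, sticks up to 240 mm high; the point is its middle
- jar_c (a point): bystander: squat cream glaze jar with a white cap, 52 mm across, 62 high; the point is its middle
- palette_c (a point): bystander: white ceramic palette with wells, 85 x 125 x 14 mm; the point is its middle
- brush_c (a point): bystander: brush lying on the table, about 20 mm high; the point is near its middle
- dish_c (a point): bystander: black mixing dish, 116 mm across, 42 high; the point is its middle
There are look-alikes about, which are no part of the job. Leave any turquoise look-alike of the part that bears bowl_in alone. What is shaped like the part that bears blower_grip but yellow is not meant.

How it is judged:
On the way:
1. the blower is drawn up clear of the holster's cup, its nozzle tip above the cup's mouth (z of blower_nozzle in the frame of holster above 0.123 m), for 0.2 s.
At the end, for the whole second after the job is handed in: blower gripped, still, in the air (foot over 60, nozzle over 100 mm up), touching no holster, wheel or bowl; barrel 25-65 deg from upright; bowl-floor middle 60-140 mm ahead of the nozzle, within 30 mm of its line in x and y; bowl upright, moved under 20 mm, other things under 30 (x of bowl_in in the frame of blower_nozzle between -0.03 and 0.03 m and y of bowl_in in the frame of blower_nozzle between -0.03 and 0.03 m and z of bowl_in in the frame of blower_nozzle between -0.14 and -0.06 m and angle between blower_nozzle's own z axis and vertical between 0.44 and 1.14 rad and contact force between the fingers and blower above 2 N and contact force between blower and holster below 0.05 N and contact force between blower and wheel below 0.05 N and contact force between blower and bowl below 0.05 N and height (world z) of blower_foot above 0.06 m and height (world z) of blower_nozzle above 0.1 m and linear speed of blower below 0.03 m/s and angular speed of blower below 0.15 rad/s and distance of bowl_in from where it was at the start of the episode below 0.02 m and angle between bowl_in's own z axis and vertical below 0.1 rad and distance of each of mug_c, small_bowl_c, crock_c, jar_c, palette_c, brush_c, dish_c from where it was at the start of the episode below 0.03 m); the arm keeps its last pose, push and grip.
It fails at once if the bowl is shoved on the wheel or lifted (distance of bowl_in from where it was at the start of the episode above 0.02 m).
It fails at once if another thing on the table is knocked out of its place (distance of any of mug_c, small_bowl_c, crock_c, jar_c, palette_c, brush_c, dish_c from where it was at the start of the episode above 0.03 m).
It also fails if it takes over 32 s, if anything falls off the work surface, if the arm or the gripper's body presses on something with over 40 N, if the wrist force passes 120 N, or if a joint passes its speed limit or range.

## Robot

A 7-joint arm with a two-finger parallel gripper is mounted at the origin on the work surface. World frame = base frame: x ahead of the robot, y to its left, z up, the work surface at z = 0. Lengths are in m, angles in rad, forces in N, time in s.
With the tool pointing down it reaches from about 0.4 to 0.85 m from the base axis. Payload 10.4 kg.
Tool frame: the origin (TCP) lies between the finger pads; the fingertips stand ahead of it and the grasp point (between the pads) lies 5 mm behind it (manip.tip_extent is the z of the fingertips in the tool frame, in m); z points along the fingers, y is the line along which they close (so a half turn about z gives the same grasp; the last joint's range is limited). The gripper opens to 85 mm and grips with 20 to 120 N. Pads are 22 mm wide; open, the fingers measure 114 mm over their backs; the gripper's body (76 mm by 85 mm) begins 54 mm behind the grasp point. The pads swing forward as they close: fully open they stand 13 mm farther back than shut.
Start: joints at [-1.193, 0.332, -0.065, 1.46, 0.022, 1.35, -0.088], TCP at [0.244, 0.575, 0.245] pointing down, gripper open.
Joint ranges: [-2.6, 2.6], [-0.5, 2.12], [-1.47, 1.34], [0.16, 2.42], [-1.27, 4.41], [0.06, 2.06], [-2.6, 2.6]. Speed limits (rad/s): [2.22, 2.22, 2.79, 2.79, 3.14, 3.14, 3.14].

## Interface

Orientations are given as a unit quaternion [x, y, z, w].
In Python, from workcell import status, viewer, manip gives the robot as it stands.
- The arm moves only by the tool play_rows, never from a script. Its argument "plan" is one flat list of numbers, 7 for each row, row after row: the turn, a rotation vector about the tool's x, y, z in degrees, then the shift along the tool's x, y, z in m, then the opening, from 0 (shut) to 1 (fully open). In form: [ax, ay, az, dx, dy, dz, grip, ax, ay, az, dx, dy, dz, grip, ...]. A call has 1 to 20 rows; each row is the pose to reach, as a shift and turn from the pose commanded when the call began, along the tool's axes at that moment; what a row does not reach only later rows make up. A row lasts 1/8 s, in which the tool goes at most 62.5 mm and 10.7 degrees, less where a joint would pass 70% of its speed; a pose out of reach is approached as far as the arm can. A call with a gripper value outside its range is refused whole. The fingers move at their own pace and stop on an object; "squeeze" is the grip in N (left out, the last holds). Time passes only in rows, so rows that repeat a pose let the fingers close. It gives the time, the measured TCP pose, the force, the opening and the grip force at its end, in the units of the state.
- status.get_obs(): the state, without advancing time (a new reading comes with each control period).
- viewer.camera(name): name is "scene" or "side" or "wrist"; returns the picture (400x640x3 uint8, red, green, blue); there is no depth.
- viewer.camera_model(name): a dict with "fx", "fy", "cx", "cy" (pixels), "R" (3x3) and "t" (3): a world point X has camera coordinates R X + t. Camera axes: x right, y down, z forward; pixel columns grow to the right and rows downward; lengths in m; the calibration is good to about 2 mm. A picture is of the moment at which its call begins: read the wrist's pose just before it. camera_model takes no time and is no camera call; for the wrist camera it gives the pose at the moment of the call.
- manip.hand_in(): hands the job in; it is judged then, once.
The state is a dict: "clock": time; "joint_pos": joint angles; "joint_velocities": joint speeds; "tau": joint torques, N m; "position": TCP position; "ee_rot": TCP orientation; "ft_force": force on the tool from outside, world axes, zero at the start; "torque": the same for the moment, N m; "grip_width": opening from 0.0 (shut) to 1.0 (fully open); "grasp_force": force on a finger pad.
Only numpy, scipy, OpenCV 4.12 (cv2) and the standard library are available. Lean on these libraries where they do the work, as an engineer would, in place of code of your own. Each camera call takes 0.05 s, during which the arm holds its last target. There are 200 camera calls.

## Working session

There is one attempt and no reset: what is moved stays moved. The work goes in short steps, Python scripts to look and compute and a tool call to move; the robot and the scene stay as the last step left them, time stands still between calls to the robot, and variables do not carry over. Pictures are saved under pics/ and viewed, at most 10 in all, crops included, and the job is handed in when it is done.

Besides the shell and the picture viewer there is one more tool, called after "Emit:" by a JSON object that holds its "method" and its "body". play_rows: Moves the arm, as the interface text tells. Its arguments: {"type":"object","properties":{"plan":{"type":"array","items":{"type":"number"}},"squeeze":{"type":"number"}},"required":["plan"]}

```bash
mkdir -p pics
python3 - <<'E'
from workcell import status, viewer, manip
import cv2
for n in ["scene","side"]:
    cv2.imwrite(f"pics/{n}0.png",cv2.cvtColor(viewer.camera(n),cv2.COLOR_RGB2BGR))
    m=viewer.camera_model(n);print(n,m)
o=status.get_obs();print(o, manip.tip_extent)
E
```

```text
scene {'fx': 493.776092723932, 'fy': 493.776092723932, 'cx': 326.5512977233145, 'cy': 203.38704220630044, 'R': array([[-0.07151131,  0.99732106,  0.01538931],
       [ 0.71271285,  0.06188564, -0.69872066],
       [-0.69780121, -0.03899827, -0.71522906]]), 't': array([ 0.01979222, -0.26277473,  1.77406306])}
side {'fx': 452.61863312969643, 'fy': 452.61863312969643, 'cx': 315.350253315128, 'cy': 196.611281227912, 'R': array([[ 0.87320159, -0.4869786 , -0.01925674],
       [-0.35051878, -0.60008166, -0.71905395],
       [ 0.33860826,  0.63462891, -0.69468741]]), 't': array([-0.42301881,  0.26298321,  1.18631871])}
{'clock': 0.1, 'joint_pos': array([-1.19255827,  0.33286074, -0.06469458,  1.4608527 ,  0.02157488,
        1.3499118 , -0.08847075]), 'joint_velocities': array([ 0.00016369, -0.00131271,  0.00021226, -0.00243674,  0.00031013,
       -0.00010189,  0.00038727]), 'tau': array([ 1.22346635e-03, -6.26749778e+01,  4.89660201e-02, -3.92426276e+01,
        1.63988915e-02,  6.95031820e-03, -2.41383412e-05]), 'position': array([0.24374121, 0.57516362, 0.24456516]), 'ee_rot': array([ 1.99061459e-01,  9.79986779e-01, -6.59270481e-04, -1.15046096e-04]), 'ft_force': array([-0.66977643, -0.70764327, -0.6325444 ]), 'torque': array([-0.00624528,  0.08539929,  0.01996283]), 'grasp_force': 0.0, 'grip_width': 1.0009924185203614} 0.014
```

View pics/scene0.png

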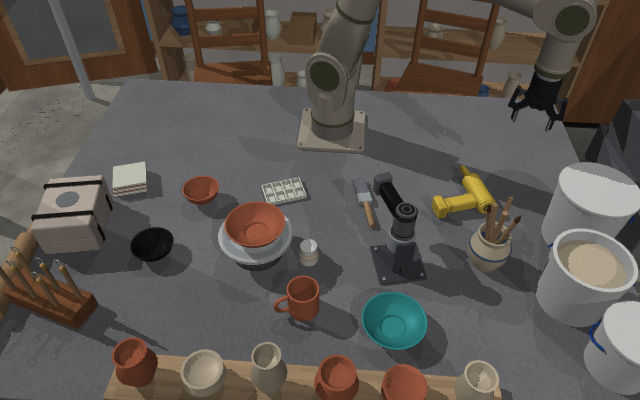

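View pics/side0.png

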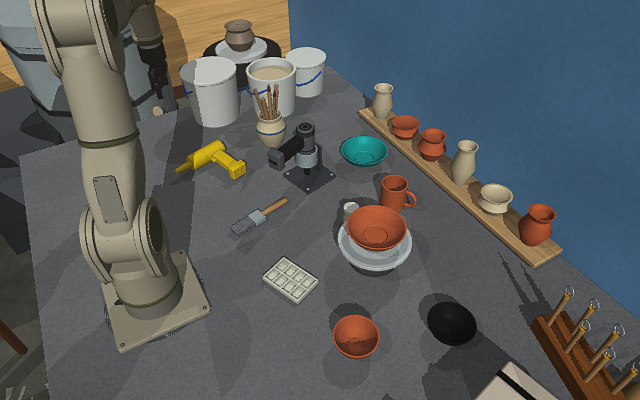

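Blower candidates in the scene view are the grey/black one in the holster at (400,210) and the yellow one at (465,197), so I choose the grey/black. Bowl candidates are terracotta on the wheel at (255,227), turquoise at (394,322) and the small bisque at (201,190), so I choose the one on the wheel. I'll check both in a close crop.

Run:
```python
import cv2, numpy as np
a=cv2.imread("pics/scene0.png");b=cv2.imread("pics/side0.png")
def c(i,x,y,w=100,h=75): return cv2.resize(i[y:y+h*1,x:x+w],(400,300),interpolation=cv2.INTER_CUBIC)
# each crop 100x75 at 4x ; blower crop 133x100 at 3x
t=np.hstack([cv2.resize(a[165:290,355:455],(400,500),interpolation=cv2.INTER_CUBIC)[:, :],cv2.resize(b[110:235,255:355],(400,500),interpolation=cv2.INTER_CUBIC)])
cv2.imwrite("pics/c1.png",t)
t=np.hstack([cv2.resize(a[185:285,210:310],(400,400),interpolation=cv2.INTER_CUBIC),cv2.resize(b[190:290,325:425],(400,400),interpolation=cv2.INTER_CUBIC)])
cv2.imwrite("pics/c2.png",t)
```

```text
(no output)
```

View pics/c1.png

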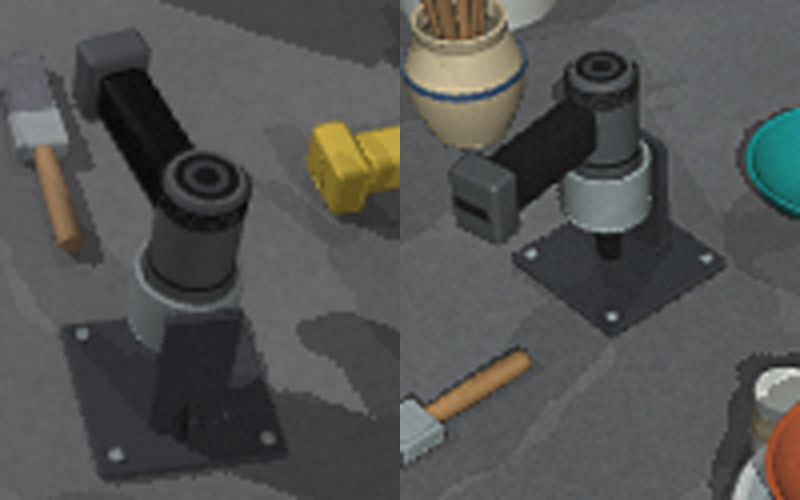

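View pics/c2.png

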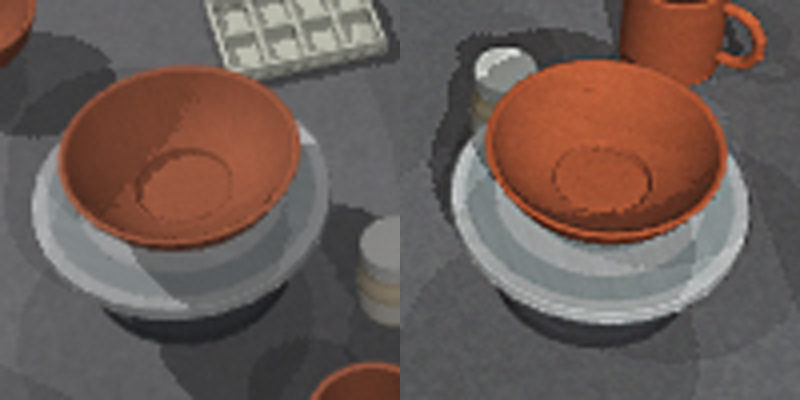

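Crop 1: the grey/black blower's rear disc is at scene (406.5,209.5) and side (305.3,126.5). Its foot is at scene (383,183) and side (276.8,158.8). Crop 2: the bowl's floor circle is at scene (256,231.5) and side (375.5,235). Next I triangulate these.

```bash
cat > h.py <<'E'
import numpy as np
from workcell import viewer
def ray(n,u,v):
    m=viewer.camera_model(n);R=np.array(m["R"]);c=-R.T@m["t"]
    return c,R.T@np.array([(u-m["cx"])/m["fx"],(v-m["cy"])/m["fy"],1])
def atz(n,u,v,z):
    c,d=ray(n,u,v);return c+d*(z-c[2])/d[2]
def tri(p,q):
    A=[];b=[]
    for n,(u,v) in (("scene",p),("side",q)):
        c,d=ray(n,u,v);d/=np.linalg.norm(d);P=np.eye(3)-np.outer(d,d);A.append(P);b.append(P@c)
    return np.linalg.lstsq(np.vstack(A),np.hstack(b),rcond=None)[0]
E
python3 - <<'E'
from h import *
np.set_printoptions(precision=4,suppress=True)
for n,p,q,z in [("rear",(406.5,209.5),(305.3,126.5),.206),("foot",(383,183.3),(276.8,158.8),.168),("bowl",(256,231.5),(375.5,235),.085)]:
    print(n,tri(p,q),atz("scene",*p,z),atz("side",*q,z))
# base plate bolts scene crop1
B=[(82,333),(115,454),(268,438)]
P=[atz("scene",355+u/4,165+v/4,.008) for u,v in B];print(P,(P[0]+P[2])/2)
for n,u,v,z in [("jar",309,252,.03),("mug",303,299,.042),("palette",284,191,.007),("small",201,190,.025),("crock",489,247,.04),("brush",365,203,.01),("dish",152,245,.021),("sticks",515,218,.2)]: print(n,atz("scene",u,v,z))
E
```

```text
rear [0.5728 0.2151 0.2044] [0.5731 0.2159 0.206 ] [0.5719 0.2112 0.206 ]
foot [0.4469 0.1609 0.1694] [0.4429 0.1627 0.168 ] [0.448  0.1593 0.168 ]
bowl [ 0.5743 -0.1703  0.086 ] [ 0.5722 -0.1693  0.085 ] [ 0.5755 -0.1713  0.085 ]
[array([0.5396, 0.1565, 0.008 ]), array([0.6414, 0.1786, 0.008 ]), array([0.6198, 0.2813, 0.008 ])] [0.5797 0.2189 0.008 ]
jar [ 0.5861 -0.0262  0.03  ]
mug [ 0.745  -0.0257  0.042 ]
palette [ 0.3325 -0.1294  0.007 ]
small [ 0.3686 -0.3797  0.025 ]
crock [0.5353 0.4645 0.04  ]
brush [0.3661 0.1239 0.01  ]
dish [ 0.5907 -0.4616  0.021 ]
sticks [0.5732 0.4821 0.2   ]
```

Everything agrees: the rear disc triangulates to 204 mm (206 expected), foot to axis is 139 mm (138 expected), and the bowl floor is at 86 mm (85 expected). That puts the blower axis at (0.573,0.215), with the handle towards the robot and x_b yaw about 23°. I'll move above the handle first.

Emit:
{"method": "play_rows", "body": {"plan": [0,0,0,0,0,-0.06,1,0,0,-10,-0.04,-0.025,-0.08,1,0,0,-20,-0.09,-0.06,-0.09,1,0,0,-30,-0.15,-0.095,-0.09,1,0,0,-40,-0.2,-0.125,-0.09,1,0,0,-46,-0.25,-0.16,-0.09,1,0,0,-46,-0.3,-0.19,-0.09,1,0,0,-46,-0.35,-0.22,-0.09,1,0,0,-46,-0.39,-0.245,-0.08,1,0,0,-46,-0.399,-0.249,-0.075,1,0,0,-46,-0.399,-0.249,-0.075,1,0,0,-46,-0.399,-0.249,-0.075,1,0,0,-46,-0.399,-0.249,-0.075,1,0,0,-46,-0.399,-0.249,-0.075,1], "squeeze": 110}}

```text
clock: 1.85
position: [0.5138, 0.1913, 0.3205]
ee_rot: [-0.2, 0.98, 0.0, 0.0]
ft_force: [-0.2, 0.4, -0.8]
grip_width: 0.999
grasp_force: 0.0
```

Run:
```python
from h import *
from workcell import status
import cv2
from scipy.spatial.transform import Rotation as Ro
o=status.get_obs();print(o["clock"],o["position"],o["joint_pos"]);print(Ro.from_quat(o["ee_rot"]).as_matrix().round(3))
m=viewer.camera_model("wrist");np.save("w1.npy",m,allow_pickle=True)
cv2.imwrite("pics/w1.png",cv2.cvtColor(viewer.camera("wrist"),cv2.COLOR_RGB2BGR))
R=np.array(m["R"]);c=-R.T@m["t"];print(c)
def pr(X):
    X=R@np.array(X)+m["t"];return (m["fx"]*X[0]/X[2]+m["cx"],m["fy"]*X[1]/X[2]+m["cy"])
a=np.array([.573,.215]);xb=np.array([.921,.389])
print("rear",pr([*a,.206]),"handle top@75",pr([*(a-.075*xb),.188]),"foot top",pr([*(a-.138*xb),.197]))
```

```text
1.85 [0.51378464 0.19127592 0.32052461] [-0.61898695  0.12688729  0.19963069  1.55714893 -0.02541694  1.45968168
  1.55601979]
[[-0.92  -0.392  0.   ]
 [-0.392  0.92   0.   ]
 [-0.     0.    -1.   ]]
[0.43512093 0.15858959 0.44961173]
rear (np.float64(320.39551972785904), np.float64(262.0615540231161)) handle top@75 (np.float64(320.68311512560155), np.float64(181.78132362762688)) foot top (np.float64(320.75930429260313), np.float64(111.94450839549158))
```

View pics/w1.png

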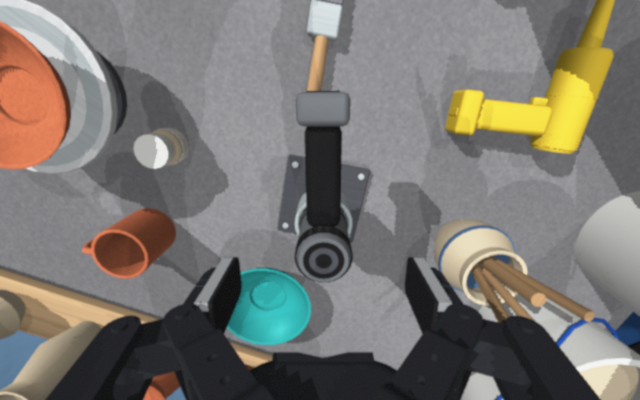

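The wrist view shows the handle at column 323, running from row 130 to row 225. The foot is at (323,108) and the rear disc at (323,261). Predicted column was 320.5, so the handle lies about 2 mm towards tool +y. I'll descend and grip.

Emit:
{"method": "play_rows", "body": {"plan": [0,0,0,0,0.002,0.04,1,0,0,0,0,0.002,0.08,1,0,0,0,0,0.002,0.12,1,0,0,0,0,0.002,0.145,1,0,0,0,0,0.002,0.158,1,0,0,0,0,0.002,0.158,1,0,0,0,0,0.002,0.158,0,0,0,0,0,0.002,0.158,0,0,0,0,0,0.002,0.158,0,0,0,0,0,0.002,0.158,0,0,0,0,0,0.002,0.158,0,0,0,0,0,0.002,0.158,0,0,0,0,0,0.002,0.158,0,0,0,0,0,0.002,0.158,0], "squeeze": 110}}

```text
clock: 3.65
position: [0.5136, 0.1923, 0.1632]
ee_rot: [-0.2, 0.98, 0.0, 0.0]
ft_force: [-2.0, -1.5, 6.1]
grip_width: 0.387
grasp_force: 108.9
```

Emit:
{"method": "play_rows", "body": {"plan": [0,0,0,0,0,-0.01,0,0,0,0,0,0,-0.025,0,0,0,0,0,0,-0.045,0,0,0,0,0,0,-0.065,0,0,0,0,0,0,-0.085,0,0,0,0,0,0,-0.105,0,0,0,0,0,0,-0.125,0,0,0,0,0,0,-0.145,0,0,0,0,0,0,-0.165,0,0,0,0,0,0,-0.18,0,0,0,0,0,0,-0.18,0,0,0,0,0,0,-0.18,0,0,0,0,0,0,-0.18,0]}}

```text
clock: 5.28
position: [0.513, 0.1923, 0.3414]
ee_rot: [-0.2, 0.98, -0.0, -0.001]
ft_force: [0.1, 0.4, -5.2]
grip_width: 0.381
grasp_force: 109.5
```

Run:
```python
from h import *
from workcell import status
import cv2
o=status.get_obs();print(o["clock"],o["position"],o["joint_pos"],o["ft_force"],o["torque"])
a=viewer.camera("scene")[70:270,300:500];b=viewer.camera("side")[20:220,220:420]
t=np.hstack([cv2.resize(i,(400,400),interpolation=cv2.INTER_CUBIC) for i in (a,b)])
cv2.imwrite("pics/l1.png",cv2.cvtColor(t,cv2.COLOR_RGB2BGR))
```

```text
5.275 [0.51298416 0.1922849  0.34143239] [-0.62195227  0.12308987  0.20061602  1.51844614 -0.02450879  1.50393492
  1.55174524] [ 0.05133959  0.36807498 -5.16232283] [-0.07233714  0.15998945  0.00957179]
```

View pics/l1.png

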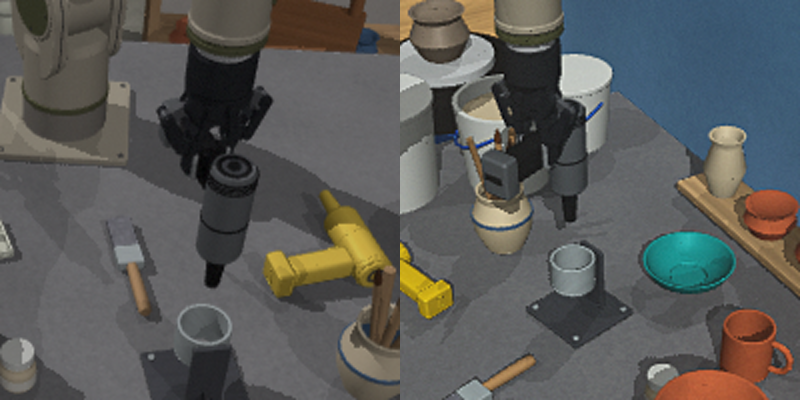

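Drawn clear of the cup: nozzle tip at scene (407,211.5) and side (304.5,129.5), rear disc at scene (416.5,154) and side (306,70). I'll check for slip in the grip and work out the final pose.

```bash
cat > g.py <<'E'
from h import *
from workcell import status
from scipy.spatial.transform import Rotation as Ro
np.set_printoptions(precision=4,suppress=True)
bowl=np.array([.574,-.1705,.085])
def goal(nt,zt,yaw,tilt,dist):
    # nt: nozzle in tool; zt: barrel axis z_b in tool; nominal R_b in tool from zt and tool x=-x_b
    xt=-np.array([1,0,0]);xt=xt-zt*(xt@zt);xt/=np.linalg.norm(xt);Bt=np.c_[xt,np.cross(zt,xt),zt]
    RB=Ro.from_euler("ZX",[yaw,tilt],degrees=True).as_matrix()
    RT=RB@Bt.T
    return bowl+RB[:,2]*dist-RT@nt, RT
def rel(p,RT):
    o=status.get_obs();R=Ro.from_quat(o["ee_rot"]).as_matrix()
    return Ro.from_matrix(R.T@RT).as_rotvec(degrees=True), R.T@(p-o["position"])
E
python3 - <<'E'
from g import *
o=status.get_obs();R=Ro.from_quat(o["ee_rot"]).as_matrix()
n=tri((407,211.5),(304.5,129.5));r=tri((416.5,154),(306,70));print("noz",n,"rear",r,np.linalg.norm(r-n))
print("noz at tool",R.T@(n-o["position"]),"axis tool",R.T@(r-n)/np.linalg.norm(r-n))
nt=np.array([-.064,0,.145]);zt=np.array([0,0,-1.])
for yaw in (20,0,-20):
  p,RT=goal(nt,zt,yaw,-45,.1);print(yaw,p,RT[:,2],rel(p,RT))
E
```

```text
noz [0.5701 0.2173 0.1937] rear [0.5818 0.2128 0.3903] 0.19705196754465465
noz at tool [-0.0623  0.0007  0.148 ] axis tool [-0.045  -0.0439 -0.998 ]
20 [ 0.4546 -0.0296  0.2582] [ 0.2418 -0.6645 -0.7071] (array([44.9883,  1.1417,  2.8991]), array([ 0.1406, -0.1813,  0.0836]))
0 [0.51   0.0027 0.2582] [ 0.     -0.7071 -0.7071] (array([44.3693,  8.9937, 21.8536]), array([ 0.077 , -0.1733,  0.0836]))
-20 [0.5731 0.0142 0.2582] [-0.2418 -0.6645 -0.7071] (array([42.8015, 16.8346, 40.7785]), array([ 0.0144, -0.1874,  0.0835]))
```

No noticeable slip: the nozzle matches nominal within 3 mm. I'll go to yaw 0, tilt 45°, standing off at about 18 cm first.

Emit:
{"method": "play_rows", "body": {"plan": [4.4,0.9,2.2,0.0055,-0.012,0.003,0,8.9,1.8,4.4,0.011,-0.024,0.005,0,13.3,2.7,6.6,0.0165,-0.036,0.008,0,17.7,3.6,8.7,0.022,-0.048,0.011,0,22.2,4.5,10.9,0.0275,-0.06,0.0135,0,26.6,5.4,13.1,0.033,-0.073,0.016,0,31.1,6.3,15.3,0.0385,-0.085,0.019,0,35.5,7.2,17.5,0.044,-0.097,0.022,0,39.9,8.1,19.7,0.0495,-0.109,0.024,0,44.4,9,21.9,0.055,-0.121,0.027,0,44.4,9,21.9,0.055,-0.121,0.027,0,44.4,9,21.9,0.055,-0.121,0.027,0,44.4,9,21.9,0.055,-0.121,0.027,0,44.4,9,21.9,0.055,-0.121,0.027,0]}}

```text
clock: 7.12
position: [0.5101, 0.0596, 0.3157]
ee_rot: [0.001, 0.924, -0.382, 0.001]
ft_force: [-0.2, -0.2, -4.4]
grip_width: 0.387
grasp_force: 109.9
```

Run:
```python
from g import *
import cv2
o=status.get_obs();R=Ro.from_quat(o["ee_rot"]).as_matrix();print(o["clock"],o["position"],o["joint_pos"]);print(R)
a=viewer.camera("scene")[90:290,200:400];b=viewer.camera("side")[90:290,230:430]
t=np.hstack([cv2.resize(i,(400,400),interpolation=cv2.INTER_CUBIC) for i in (a,b)])
cv2.imwrite("pics/l2.png",cv2.cvtColor(t,cv2.COLOR_RGB2BGR))
```

```text
7.125 [0.5101 0.0596 0.3157] [-0.7806  0.2629  0.2187  1.6132  0.5949  1.716   0.9644]
[[-1.      0.0017  0.0008]
 [ 0.0006  0.708  -0.7063]
 [-0.0018 -0.7063 -0.708 ]]
```

View pics/l2.png

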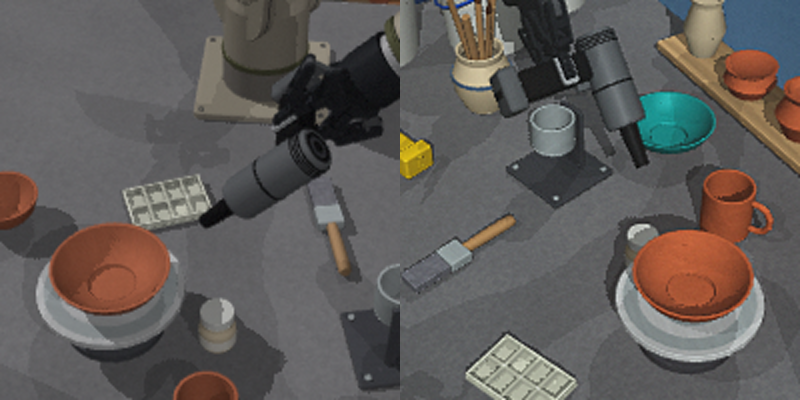

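The nozzle tip is at scene (303,200) and side (351,170). The rear disc is at scene (358.5,164) and side (328.5,110).

Run:
```python
from g import *
o=status.get_obs();R=Ro.from_quat(o["ee_rot"]).as_matrix()
n=tri((303,200),(351,170));r=tri((358.5,164),(328.5,110));z=(r-n)/np.linalg.norm(r-n)
print("noz",n,"rear",r,np.linalg.norm(r-n),"axis",z,"in tool",R.T@z,"noz tool",R.T@(n-o["position"]))
for zz,nn in ((z,n),(-R[:,2],o["position"]+R@[-.064,0,.145])):
  d=bowl-nn;print("along",d@zz,"off",d-zz*(d@zz), "off in tool",R.T@(d-zz*(d@zz)))
```

```text
noz [ 0.5748 -0.0406  0.2182] rear [0.574  0.0848 0.3397] 0.17462040387578262 axis [-0.0046  0.7181  0.696 ] in tool [ 0.0041  0.0163 -0.9999] noz tool [-0.0647 -0.002   0.1397]
along -0.18596120660585974 off [-0.0016  0.0037 -0.0038] off in tool [0.0016 0.0052 0.0001]
along -0.1806976117195941 off [-0.0002  0.0001 -0.0001] off in tool [ 0.0002  0.0002 -0.    ]
```

Aligned within a few mm, so I'll advance 82 mm along the tool axis.

Emit:
{"method": "play_rows", "body": {"plan": [0,0,0,0,0.001,0.01,0,0,0,0,0,0.002,0.025,0,0,0,0,0,0.002,0.04,0,0,0,0,0,0.002,0.055,0,0,0,0,0,0.002,0.07,0,0,0,0,0,0.002,0.078,0,0,0,0,0,0.002,0.082,0,0,0,0,0,0.002,0.082,0,0,0,0,0,0.002,0.082,0,0,0,0,0,0.002,0.082,0,0,0,0,0,0.002,0.082,0,0,0,0,0,0.002,0.082,0]}}

```text
clock: 8.72
position: [0.5101, 0.003, 0.2559]
ee_rot: [0.001, 0.924, -0.383, 0.0]
ft_force: [1.3, -0.2, -4.1]
grip_width: 0.389
grasp_force: 110.1
```

Run:
```python
from g import *
import cv2
o=status.get_obs();R=Ro.from_quat(o["ee_rot"]).as_matrix();print(o["clock"],o["position"],o["ft_force"],abs(o["joint_velocities"]).max())
nn=o["position"]+R@[-.064,0,.145];zz=-R[:,2];d=bowl-nn;print(nn,d@zz,d-zz*(d@zz))
a=viewer.camera("scene")[110:310,200:400];b=viewer.camera("side")[90:290,250:450]
t=np.hstack([cv2.resize(i,(400,400),interpolation=cv2.INTER_CUBIC) for i in (a,b)])
cv2.imwrite("pics/l3.png",cv2.cvtColor(t,cv2.COLOR_RGB2BGR))
```

```text
8.725 [0.5101 0.003  0.2559] [ 1.342  -0.1571 -4.1015] 0.0030860675459501753
[ 0.5741 -0.0995  0.1535] -0.09861147599857023 [-0.0002 -0.0012  0.0012]
```

View pics/l3.png

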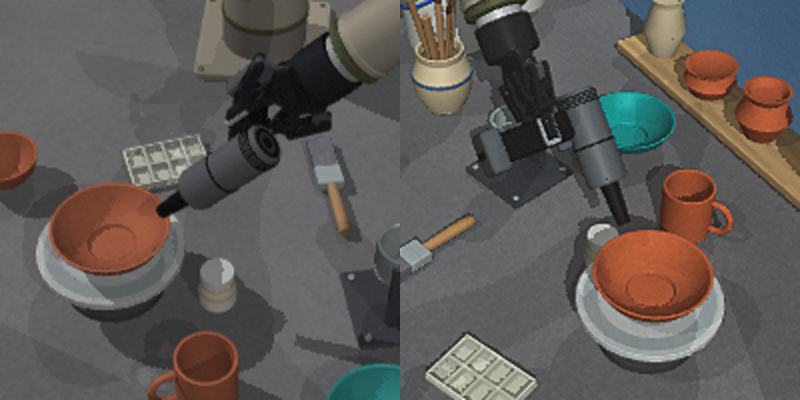

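The nozzle tip, at scene (281,215), points at the bowl floor from about 10 cm. The floor circle is still at scene (255.5,231), so the bowl hasn't moved. Handing in.

```bash
python3 -c "
from workcell import manip
print(manip.hand_in())"
```

```text
the job is handed in; nothing more can be done
None
```

I drew the blower out of its holster and handed the job in with it held still at 45°, its nozzle about 10 cm from the middle of the bowl's floor and aimed within a few mm of it; the last pictures show the bowl unmoved and nothing knocked over, but the hand-in returned no verdict.

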